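# Punch the drill spot on the copper blank

### The job

Take the spring-loaded centre punch with the orange grip, stand its foot inside the circle drawn on the copper plate and press the grip straight down until the hidden spring snaps through. Then lift the punch off and stand it upright on the black rubber pad. Do not fire it anywhere else, and leave the copper plate where it lies.

Things in the scene. Friction and masses are not known exactly. Their poses are not given: they have to be found in the camera images.
- grip_center (a point): Middle of the punch's orange grip. Free-standing tool, 112 mm high, about 0.3 kg: aluminium foot (diameter 48, height 10), sleeve (diameter 36, to 44 mm up), round orange grip (diameter 26, 46 to 112 mm up) that pushes down into the sleeve. This point is on its axis, 85 mm above the foot's underside with the grip up; z up the tool. Lift it by the grip. A like stamp has a blue grip.
- punch_trip (a joint): Travel of the punch's hidden trip, m: 0 cocked, 0.008 snapped through (fired beyond 0.005). With the foot standing on something, pushing the grip down takes 3 N at first, rising to about 11 N at 5 mm; there the trip lets go and the grip runs on, with no further rise, to about 13 mm, then stiffens to a hard stop at 14 mm. All springs back up when the grip is lifted or let go.
- copper_mark (a point): Centre of the white cross and circle (outer diameter 77 mm, inner 72 mm) drawn on the top face of the copper plate; z up, x along its long side. The plate, 110 x 90 x 10 mm, 0.9 kg, lies loose and flat on the bench. The aluminium and dark steel plates of the same size, also with a circle, are not to be punched.
- pad: Black rubber pad fixed on the bench, 100 x 100 mm, 4 mm thick; origin at the centre of its underside, z up.

How it is judged:
By the outcome, as a careful person would: the job done as asked, in the order asked, and still so for the second after the job is handed in, with the robot touching nothing.
It also fails if it takes over 35 s, if anything falls off the work surface, if the arm or the gripper's body presses on something with over 40 N, if the wrist force passes 120 N, or if a joint passes its speed limit or range.

### The arm

A 6-joint arm with a two-finger parallel gripper is mounted at the origin on the work surface. World frame = base frame: x ahead of the robot, y to its left, z up, the work surface at z = 0. Lengths are in m, angles in rad, forces in N, time in s.
With the tool pointing down it reaches from about 0.3 to 0.75 m from the base axis. Payload 8.5 kg.
Tool frame: the origin (TCP) lies at the very end of the fingers, on their centre line; the grasp point (between the pads) lies 19 mm behind it; z points along the fingers, y is the direction in which the jaws open and shut (so a half turn about z gives the same grasp; the last joint's range is limited). The gripper opens to 85 mm and grips with 20 to 120 N. Pads are 22 mm wide; open, the fingers measure 114 mm over their backs; the gripper's body (76 mm by 85 mm) begins 54 mm behind the grasp point. The pads swing forward as they close: fully open they stand 13 mm farther back than shut.
Start: joints at [-1.479, 0.381, 1.297, -0, 1.464, -0.215], TCP at [0.166, -0.524, 0.231] pointing down, gripper open.
Joint ranges: [-3.11, 3.11], [-0.89, 2.33], [0.22, 2.48], [-1.42, 4.56], [0.17, 2.85], [-2.88, 2.88]. Speed limits (rad/s): [2.39, 2.39, 3.14, 3.14, 3.14, 3.14].

### API

Orientations are given as a 3x3 rotation matrix whose columns are the frame's x, y, z axes.
In Python, from station import manip, gripper_to, imaging gives the robot as it stands. The module is installed in compiled form; this text tells all that it offers. Calls block until the motion is done:
- manip.reach(position, orientation): joint-space move of the TCP to a pose.
- manip.move_l(position, v=0.15, frame=None): straight line of the TCP; frame=None keeps the orientation; v is the mean speed in m/s.
- manip.set_joints(angles): joint-space move.
- gripper_to(opening): finger opening in m; the grip force is fixed at half the most; returns when the fingers have stopped.
- manip.wait(seconds).
- manip.inverse_kinematics(position, orientation): joint angles nearest the present ones, or None.
- manip.get_obs(): the state.
- imaging.capture(name): name is "side" or "top" or "wrist"; returns a dict with "image" (400x640x3 uint8, red, green, blue), "depth" (400x640 float32, m along the optical axis (not along the pixel's ray), 0 where there is no reading), "vertical_fov" (degrees; the focal length in pixels is half the picture's height over the tangent of half this angle, whatever the lens; pixels are square), "cx", "cy" (the principal point, pixels), "R" (3x3) and "t" (3): a world point X has camera coordinates R X + t. Camera axes: x right, y down, z forward; pixel columns grow to the right and rows downward; lengths in m; the calibration is good to about 2 mm. The wrist camera is an equidistant fisheye: a pixel r from the principal point sees the ray r / f radians off the axis. A picture is of the moment at which its call begins.
A pose or a line that the arm cannot do raises manip.PlanningError and nothing moves.
- manip.close_job(): hands the job in, once; it reports no verdict.
The state is a dict: "t": time; "joint_pos": joint angles; "joint_vel": joint speeds; "joint_torque": joint torques, N m; "tcp_pos": TCP position; "eef_rot": TCP orientation; "ft_force": force on the tool from outside, world axes, zero at the start; "moment": the same for the moment, N m; "finger_gap": finger opening in m.
Only numpy, scipy, OpenCV 4.12 (cv2) and the standard library are available. Lean on these libraries where they do the work, as an engineer would, in place of code of your own. Each camera call takes 0.05 s, during which the arm holds its last target.

## Working session

There is one attempt and no reset: what is moved stays moved. The work goes in short steps, each a Python script; the robot and the scene stay as the last script left them, time stands still between calls to the robot, and variables do not carry over. Pictures are saved under pics/ and viewed, and the job is handed in when it is done.

```bash
ls; mkdir -p pics; cat > h.py <<'E'
import numpy as np, cv2
from station import manip, gripper_to, imaging
def save(c,name): cv2.imwrite('pics/'+name+'.png', cv2.cvtColor(c['image'],cv2.COLOR_RGB2BGR))
def f_of(c): return 200/np.tan(np.radians(c['vertical_fov'])/2)
def ray(c,u,v):
    f=f_of(c); d=np.array([(u-c['cx'])/f,(v-c['cy'])/f,1.])
    R=np.array(c['R']);t=np.array(c['t'])
    return -R.T@t, R.T@d
def onplane(c,u,v,z):
    o,d=ray(c,u,v); return o+d*(z-o[2])/d[2]
def fromdepth(c,u,v):
    o,d=ray(c,u,v); return o+d*c['depth'][int(round(v)),int(round(u))]
E
python3 - <<'E'
from h import *
import pickle
for n in ['top','side']:
    c=imaging.capture(n); save(c,n+'0'); pickle.dump(c,open(n+'0.pkl','wb'))
    print(n,c['vertical_fov'],c['cx'],c['cy'],np.round(-np.array(c['R']).T@c['t'],3),np.round(c['R'],3).tolist())
print(manip.get_obs())
E
```

```text
pics
top 46.07491875038177 319.89430757747505 198.87104854415563 [ 0.368 -0.008  0.962] [[0.005, -1.0, 0.022], [-0.985, -0.009, -0.171], [0.171, -0.021, -0.985]]
side 44.8566641765256 320.36398481599105 198.8139298470409 [0.494 0.779 0.779] [[-0.999, -0.05, -0.02], [-0.017, 0.65, -0.76], [0.051, -0.758, -0.65]]
{'t': 0.1, 'joint_pos': array([-1.47927586e+00,  3.81123600e-01,  1.29815174e+00,  6.93545027e-06,
        1.46358977e+00, -2.15258173e-01]), 'joint_vel': array([-0.00096405, -0.00157836, -0.00307758, -0.00019713,  0.00049233,
        0.0007899 ]), 'joint_torque': array([ 3.28942158e-03, -4.49223840e+01, -2.31655365e+01, -1.83925545e-04,
        3.75338175e-03, -8.91987241e-06]), 'tcp_pos': array([ 0.16609164, -0.5240542 ,  0.23078742]), 'eef_rot': array([[ 9.53311570e-01,  3.01988473e-01, -1.09426537e-04],
       [ 3.01988364e-01, -9.53310768e-01,  1.26776137e-03],
       [ 2.78531825e-04, -1.24161712e-03, -9.99999190e-01]]), 'ft_force': array([ 0.07944278, -0.61830647, -0.10215728]), 'moment': array([-0.03435765,  0.03633268, -0.01605163]), 'finger_gap': 0.08548749056657687}
```

View pics/top0.png

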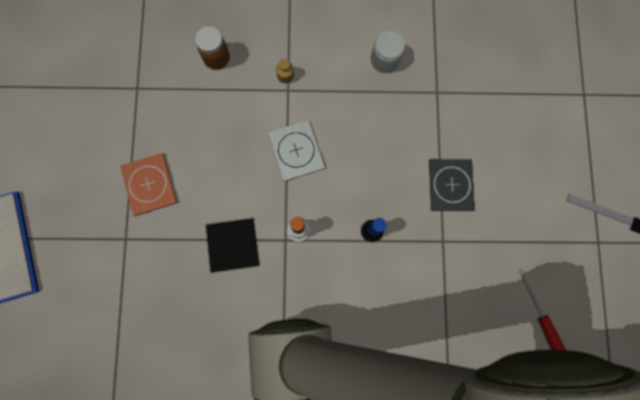

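View pics/side0.png

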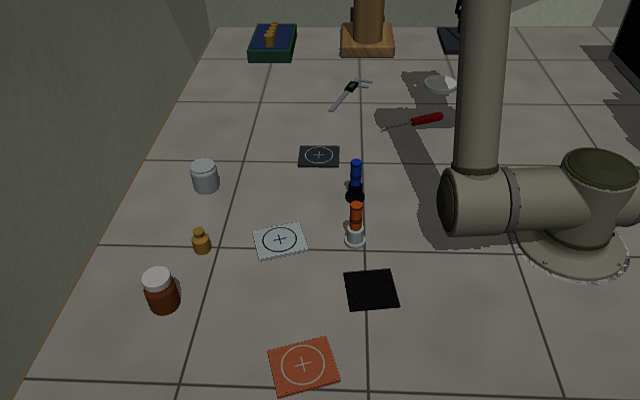

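Top view: copper plate with its cross at about (148,184), orange punch top at (298,224), black pad at (232,245) and blue decoy at (376,228). The side view shows the same things, with the punch standing upright at (356,225). Next I'll measure them.

```bash
cat > meas.py <<'E'
from h import *
import sys
def blob(m,minA=20):
    m=m.astype(np.uint8); n,l,s,ce=cv2.connectedComponentsWithStats(m)
    return [(int(s[i,4]),ce[i].round(1).tolist(),s[i,:4].tolist(),l==i) for i in np.argsort(-s[1:,4])+1 if s[i,4]>=minA]
def masks(c):
    hsv=cv2.cvtColor(c['image'],cv2.COLOR_RGB2HSV).astype(int); H,S,V=hsv[...,0],hsv[...,1],hsv[...,2]
    return dict(orange=(H<12)&(S>130)&(V>90), black=(V<35), blue=(H>105)&(H<130)&(S>150)&(V>60))
E
python3 - <<'E'
from meas import *
import pickle
for n in ['top','side']:
    c=pickle.load(open(n+'0.pkl','rb'))
    for k,m in masks(c).items():
        for A,ce,bb,mm in blob(m)[:7]:
            d=c['depth'][mm]; u,v=ce
            r=cv2.minAreaRect(np.argwhere(mm)[:,::-1].astype(np.float32))
            print(n,k,A,ce,bb,'rect',np.round(r[0],1),np.round(r[1],1),round(r[2],1),'z0',onplane(c,u,v,0).round(3),'dep',fromdepth(c,u,v).round(3))
E
```

```text
top orange 937 [149.3, 185.2] [122, 155, 54, 60] rect [147.8 184.2] [50.6 44.4] 73.3 z0 [0.56  0.325 0.   ] dep [0.558 0.321 0.011]
top orange 711 [147.1, 183.4] [131, 168, 33, 32] rect [147.3 183.3] [30.4 32.5] 45.0 z0 [0.564 0.33  0.   ] dep [0.562 0.326 0.012]
top orange 116 [297.2, 223.1] [291, 218, 13, 13] rect [297. 224.] [12. 12.] 90.0 z0 [0.484 0.018 0.   ] dep [0.471 0.015 0.111]
top black 4111 [552.9, 369.5] [473, 350, 167, 40] rect [555.9 369.2] [ 39. 166.] 88.4 z0 [ 0.197 -0.49   0.   ] dep [ 0.314 -0.16   0.658]
top black 2166 [231.9, 244.9] [207, 219, 51, 52] rect [231.7 244.9] [46.3 47.7] 82.4 z0 [0.438 0.151 0.   ] dep [0.438 0.15  0.004]
top black 387 [293.2, 324.2] [262, 319, 62, 11] rect [292.4 323.7] [ 9.3 61.1] 88.6 z0 [0.282 0.024 0.   ] dep [0.298 0.018 0.171]
top black 189 [369.5, 232.7] [362, 221, 21, 20] rect [370.3 232.1] [20.7 16. ] 47.5 z0 [ 0.465 -0.13   0.   ] dep [ 0.461 -0.125  0.042]
top black 114 [459.5, 392.1] [453, 382, 12, 18] rect [459.9 391.6] [ 7.4 19.7] 29.7 z0 [ 0.155 -0.302  0.   ] dep [ 0.284 -0.123  0.584]
top black 89 [635.9, 225.0] [631
[... 1801 characters left out ...]
 0.   ] dep [ 0.471 -0.118  0.029]
side blue 213 [282.2, 36.5] [272, 24, 21, 25] rect [282.1  37. ] [14.3 26.2] 14.0 z0 [ 0.761 -1.143  0.   ] dep [ 0.741 -1.004  0.056]
side blue 151 [259.3, 37.5] [250, 25, 20, 23] rect [259.6  36.1] [13.6 25.6] 13.4 z0 [ 0.853 -1.133  0.   ] dep [ 0.827 -0.992  0.057]
side blue 79 [356.4, 171.2] [352, 166, 10, 11] rect [356.3 170.8] [ 8.2 10.8] 7.1 z0 [ 0.465 -0.245  0.   ] dep [ 0.468 -0.121  0.094]
side blue 59 [355.9, 161.9] [351, 159, 11, 7] rect [356. 162.] [10.  6.] 0.0 z0 [ 0.466 -0.286  0.   ] dep [ 0.47  -0.13   0.114]
side blue 51 [355.6, 182.3] [351, 179, 10, 7] rect [355.5 182. ] [6. 9.] 90.0 z0 [ 0.467 -0.197  0.   ] dep [ 0.469 -0.121  0.061]
```

```bash
python3 - <<'E'
from meas import *
import pickle
Rd=np.array([[1,0,0],[0,-1,0],[0,0,-1.]])
for p in [(0.471,0.018,.25),(0.471,0.018,.066),(0.562,0.327,.066),(0.562,.327,.2),(0.438,0.151,.06)]:
    print(p, manip.inverse_kinematics(np.array(p),Rd))
manip.reach(np.array([0.471,0.018,.22]),Rd)
c=imaging.capture('wrist'); save(c,'wrist1'); pickle.dump(c,open('wrist1.pkl','wb'))
o=manip.get_obs(); print(o['t'],o['tcp_pos'],o['ft_force']); print(c['vertical_fov'],c['cx'],c['cy'],-c['R'].T@c['t'],c['R'].round(3))
E
```

```text
(0.471, 0.018, 0.25) [-2.13746216e-01  2.27624600e-01  1.46791325e+00 -4.44089210e-16
  1.44605480e+00  1.35705011e+00]
(0.471, 0.018, 0.066) [-2.13746216e-01  4.50635386e-01  1.75098189e+00 -4.44089210e-16
  9.39975381e-01  1.35705011e+00]
(0.562, 0.327, 0.066) [ 3.45258238e-01  6.99314581e-01  1.22348811e+00 -4.44089210e-16
  1.21878996e+00  1.91605456e+00]
(0.562, 0.327, 0.2) [ 3.45258238e-01  5.80832358e-01  1.04348560e+00 -4.44089210e-16
  1.51727470e+00  1.91605456e+00]
(0.438, 0.151, 0.06) [ 7.55719486e-02  4.50306305e-01  1.77912652e+00 -4.44089210e-16
  9.12159825e-01  1.64636828e+00]
2.375 [0.47114087 0.01737168 0.21997588] [-0.12993886 -0.31966103  0.14489394]
65.70646984690485 321.93723580093575 191.99280567146806 [0.53864035 0.01743443 0.36276496] [[-0.001 -1.     0.   ]
 [-0.964  0.001  0.267]
 [-0.267  0.    -0.964]]
```

View pics/wrist1.png

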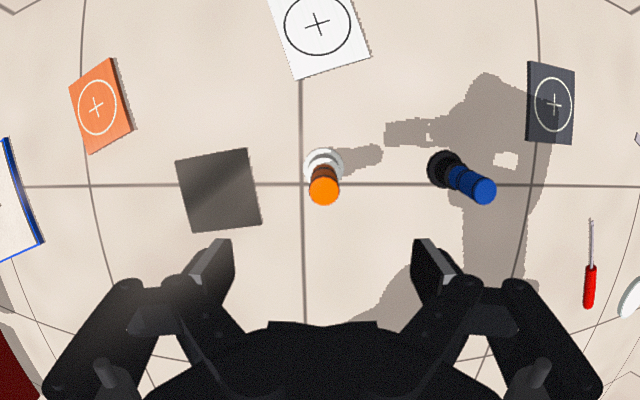

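The wrist view shows the punch's orange top at (324,190), level with the middle between the fingers, the copper cross at (97,106) and the pad at (218,190). I'll compute positions from all the views.

```bash
cat >> h.py <<'E'
def wray(c,u,v):
    f=f_of(c); x,y=u-c['cx'],v-c['cy']; r=np.hypot(x,y); th=r/f
    d=np.array([x/r*np.sin(th),y/r*np.sin(th),np.cos(th)]); R=np.array(c['R'])
    return -R.T@np.array(c['t']), R.T@d
def wplane(c,u,v,z):
    o,d=wray(c,u,v); return o+d*(z-o[2])/d[2]
E
python3 - <<'E'
from meas import *
import pickle
c=pickle.load(open('wrist1.pkl','rb'))
hsv=cv2.cvtColor(c['image'],cv2.COLOR_RGB2HSV).astype(int); H,S,V=[hsv[...,i] for i in range(3)]
# top disc of grip: bright orange
for nm,m in [('disc',(H<16)&(S>180)&(V>235)),('orange',(H<14)&(S>130)&(V>90))]:
    for A,ce,bb,mm in blob(m,60)[:4]: print(nm,A,ce,bb,'z.112',wplane(c,*ce,.112).round(4),'z.01',wplane(c,*ce,.01).round(4))
# circle ring: white px within the copper hull
for n in ['wrist1','top0','side0']:
    c=pickle.load(open(n+'.pkl','rb')); P=wplane if n[0]=='w' else onplane
    hsv=cv2.cvtColor(c['image'],cv2.COLOR_RGB2HSV).astype(int); H,S,V=[hsv[...,i] for i in range(3)]
    om=((H<14)&(S>110)&(V>60)).astype(np.uint8)
    cs,_=cv2.findContours(om,cv2.RETR_EXTERNAL,cv2.CHAIN_APPROX_NONE)
    cs=[k for k in cs if cv2.contourArea(k)>1500 and not (n[0]=='w' and k[:,0,1].mean()>200)]
    for k in cs:
        r=cv2.approxPolyDP(cv2.convexHull(k),6,True)[:,0]
        print(n,'copper corners',[P(c,*q,.01).round(4)[:2].tolist() for q in r])
        h=np.zeros(om.shape,np.uint8); cv2.fillPoly(h,[cv2.convexHull(k)],1); h=cv2.erode(h,np.ones((5,5)))
        ring=(h>0)&(om==0)
        ys,xs=np.nonzero(ring)
        W=np.array([P(c,x,y,.01)[:2] for x,y in zip(xs,ys)])
        if len(W)>20:
            r0=W.mean(0); rr=np.hypot(*(W-r0).T); W2=W[rr>.028]
            e=cv2.minEnclosingCircle((W2*1000).astype(np.float32)); 
            A=np.c_[2*W2,np.ones(len(W2))]; s=np.linalg.lstsq(A,(W2**2).sum(1),rcond=None)[0]
            print('  circle fit',s[:2].round(4),'rad',np.sqrt(s[2]+s[:2]@s[:2]).round(4),len(W2))
    if n[0]=='w':
        m=(V<120)&(S<60)
    else: m=V<35
    for A,ce,bb,mm in blob(m,1500):
        if n[0]=='w' and ce[1]>230: continue
        k,_=cv2.findContours(mm.astype(np.uint8),cv2.RETR_EXTERNAL,cv2.CHAIN_APPROX_NONE)
        q=cv2.approxPolyDP(cv2.convexHull(k[0]),6,True)[:,0]
        if len(q)==4:
            C=np.array([P(c,*x,.004)[:2] for x in q]); print('  pad?',ce,C.round(3).tolist(),C.mean(0).round(4))
E
```

```text
disc 89 [315.7, 189.8] [309, 178, 21, 27] z.112 [0.471  0.0228 0.112 ] z.01 [0.4435 0.0249 0.01  ]
orange 1924 [102.1, 105.2] [69, 58, 62, 96] z.112 [0.5558 0.2284 0.112 ] z.01 [0.5628 0.3142 0.01  ]
orange 1328 [96.6, 106.9] [79, 82, 36, 51] z.112 [0.555  0.2361 0.112 ] z.01 [0.5617 0.325  0.01  ]
orange 424 [589.4, 287.7] [583, 266, 14, 44] z.112 [ 0.3333 -0.3467  0.112 ] z.01 [ 0.2497 -0.4948  0.01  ]
orange 227 [323.0, 177.2] [309, 169, 30, 34] z.112 [0.4818 0.0166 0.112 ] z.01 [0.4587 0.0163 0.01  ]
wrist1 copper corners [[0.6252, 0.2965], [0.5234, 0.2669], [0.4973, 0.3503], [0.599, 0.3849]]
  circle fit [0.5618 0.3268] rad 0.0373 308
  pad? [218.5, 190.7] [[0.493, 0.108], [0.399, 0.094], [0.385, 0.191], [0.48, 0.204]] [0.4394 0.1492]
top0 copper corners [[0.6246, 0.3002], [0.5241, 0.2676], [0.4987, 0.3487], [0.5982, 0.3824]]
  circle fit [0.5623 0.3267] rad 0.0371 313
  pad? [231.9, 244.9] [[0.491, 0.113], [0.4, 0.098], [0.388, 0.19], [0.476, 0.202]] [0.4387 0.1506]
side0 copper corners [[0.5257, 0.268], [0.4966, 0.3532], [0.5983, 0.389], [0.6281, 0.3028]]
  circle fit [0.5627 0.3255] rad 0.0372 237
  pad? [370.4, 290.0] [[0.399, 0.097], [0.385, 0.191], [0.48, 0.206], [0.493, 0.111]] [0.4392 0.1514]
  pad? [628.7, 41.0] [[-0.787, -1.554], [-0.827, -1.554], [-0.448, -0.682], [-0.453, -0.937]] [-0.6289 -1.182 ]
```

```bash
python3 - <<'E'
from meas import *
manip.move_l(np.array([0.471,0.0165,.066]),v=0.12)
o=manip.get_obs(); print(o['t'],o['tcp_pos'],o['ft_force'].round(2))
gripper_to(0.0)
o=manip.get_obs(); print(o['t'],o['tcp_pos'],o['ft_force'].round(2),o['finger_gap'])
manip.move_l(np.array([0.471,0.0165,.12]),v=0.1)
manip.wait(.2)
o=manip.get_obs(); print(o['t'],o['tcp_pos'],o['ft_force'].round(2),o['moment'].round(3),o['finger_gap'])
import pickle
for n in ['side','wrist','top']:
    c=imaging.capture(n); save(c,n+'2'); pickle.dump(c,open(n+'2.pkl','wb'))
E
python3 -c "
import cv2
a=cv2.imread('pics/side2.png')[120:280,260:460];b=cv2.imread('pics/wrist2.png')[100:300,200:440]
cv2.imwrite('pics/m2.png',cv2.hconcat([cv2.resize(a,(400,320)),cv2.resize(b,(384,320))]))"
```

```text
3.8083 [0.47129657 0.01642796 0.06648368] [-0.45  0.46 -0.35]
4.3917 [0.47110287 0.01634094 0.06617499] [-0.21 -0.51  3.12] 0.024473127878768677
5.2833 [0.47071131 0.01656977 0.11938346] [ 0.44  0.86 -3.32] [-0.048 -0.016 -0.007] 0.0247390218370588
```

View pics/m2.png

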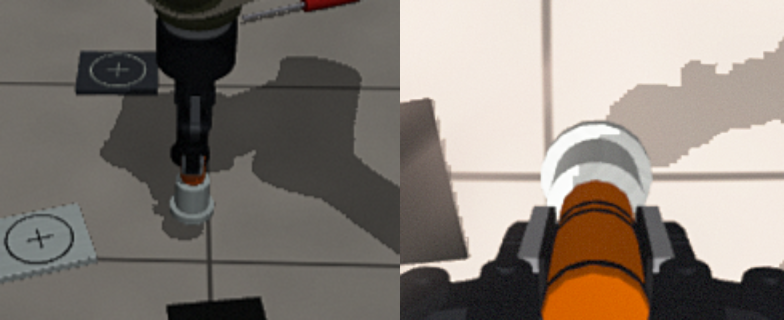

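Side view (left): the punch hangs upright between the fingers, foot at about (356,222) full-frame. Wrist view (right): the grip is centred between the pads with no visible tilt. The wrist force shows 3.3 N of tool weight. I'll check the foot offset numerically, then go to the copper plate.

```bash
python3 - <<'E'
from meas import *
import pickle
c=pickle.load(open('wrist2.pkl','rb'))
for u,v in [(322,175.6)]: print('far rim',wplane(c,u,v,.064).round(4),wplane(c,u,v,.06).round(4))
for u in (200+541/1.6,200+650/1.6): print('side rim',wplane(c,u,100+178/1.6,.064).round(4))
Rd=np.array([[1,0,0],[0,-1,0],[0,0,-1.]])
M=np.array([.5623,.3263])
manip.move_l(np.array([*M,.12]),v=0.2)
manip.wait(.2)
manip.move_l(np.array([*M,.084]),v=0.1)
manip.wait(.2)
o=manip.get_obs(); print(o['t'],o['tcp_pos'],o['ft_force'].round(2),o['moment'].round(3))
for n in ['side','wrist']:
    c=imaging.capture(n); save(c,n+'3'); pickle.dump(c,open(n+'3.pkl','wb'))
E
python3 -c "
import cv2
a=cv2.imread('pics/side3.png')[220:400,200:420];b=cv2.imread('pics/wrist3.png')[100:300,200:440]
cv2.imwrite('pics/m3.png',cv2.hconcat([cv2.resize(a,(391,320)),cv2.resize(b,(384,320))]))"
```

```text
far rim [0.4944 0.0166 0.064 ] [0.4935 0.0166 0.06  ]
side rim [ 0.4668 -0.1599  0.064 ]
side rim [ 0.4636 -0.2597  0.064 ]
8.1083 [0.56264362 0.32643121 0.08482483] [-0.77 -0.5  -3.34] [ 0.016  0.026 -0.051]
```

View pics/m3.png

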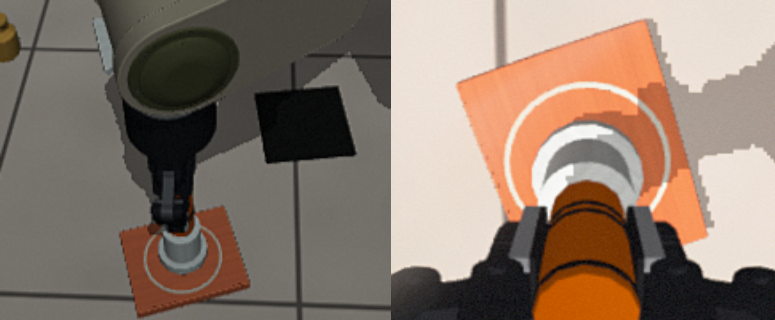

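Both views show the foot hovering inside the white circle, close to centred. The two "side rim" numbers used a wrong pixel offset, so I ignore them. The far rim agrees with the axis being on the TCP. Now I press in small steps, watching the force.

```bash
python3 - <<'E'
from meas import *
import pickle
M=np.array([.5623,.3263])
for z in [.078,.076,.075,.074,.073,.072,.071,.070,.069,.068,.067,.066,.065]:
    manip.move_l(np.array([*M,z]),v=0.03)
    o=manip.get_obs(); F=o['ft_force']; print(round(o['t'],2),z,o['tcp_pos'].round(4),F.round(2),round(o['finger_gap'],4))
    if F[2]>22: print('stop');break
c=imaging.capture('side'); save(c,'side4')
c=imaging.capture('wrist'); save(c,'wrist4')
manip.wait(.1); o=manip.get_obs(); print(o['t'],o['tcp_pos'].round(4),o['ft_force'].round(2))
E
python3 -c "
import cv2
a=cv2.imread('pics/side4.png')[220:400,200:420];b=cv2.imread('pics/wrist4.png')[100:300,200:440]
cv2.imwrite('pics/m4.png',cv2.hconcat([cv2.resize(a,(391,320)),cv2.resize(b,(384,320))]))"
```

```text
8.56 0.078 [0.5622 0.3262 0.0776] [-0.19 -0.12 -3.23] 0.0246
8.81 0.076 [0.5626 0.3264 0.0764] [ 0.62 -0.25 -1.39] 0.0248
9.06 0.075 [0.5626 0.3264 0.0757] [1.07 0.57 3.54] 0.0247
9.31 0.074 [0.5626 0.3264 0.0745] [-0.44 -1.52  4.8 ] 0.0246
9.56 0.073 [0.5627 0.3264 0.0737] [-0.65 -1.46  6.19] 0.0244
9.81 0.072 [0.5627 0.3264 0.073 ] [-1.69 -0.87  7.95] 0.0248
10.06 0.071 [0.5627 0.3264 0.0722] [-0.89 -0.9   9.35] 0.0246
10.31 0.07 [0.5628 0.3264 0.0713] [-1.54 -0.22 11.51] 0.0249
10.56 0.069 [0.5627 0.3264 0.0704] [-2.03 -1.29 10.62] 0.0244
10.81 0.068 [0.5628 0.3264 0.0693] [-1.18 -1.42 11.19] 0.0246
11.06 0.067 [0.5628 0.3264 0.0683] [-1.78 -1.03 10.82] 0.0251
11.31 0.066 [0.5628 0.3264 0.0673] [-1.34 -0.65 11.15] 0.0244
11.56 0.065 [0.5628 0.3264 0.0664] [-1.64 -2.14 11.03] 0.0246
11.7583 [0.5628 0.3264 0.0664] [-0.86 -1.46 11.28]
```

View pics/m4.png

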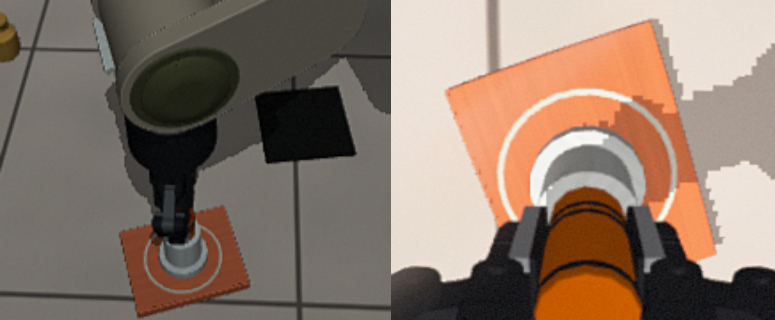

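Force rose to about 11.5 N at 5 mm and has stayed flat since, so the trip let go. The images still show the foot in the circle. I'm at about 9.8 mm travel and will continue until the force stiffens, to complete the full 8 mm trip travel.

```bash
python3 - <<'E'
from meas import *
M=np.array([.5623,.3263])
z=.065
while z>.0585:
    z-=.0007
    manip.move_l(np.array([*M,z]),v=0.02)
    o=manip.get_obs(); F=o['ft_force']; print(round(o['t'],2),round(z,4),o['tcp_pos'].round(4),F.round(2),round(o['finger_gap'],4))
    if F[2]>18: print('stop');break
c=imaging.capture('wrist'); save(c,'wrist5')
c=imaging.capture('side'); save(c,'side5')
E
python3 -c "
import cv2
a=cv2.imread('pics/side5.png')[220:400,200:420];b=cv2.imread('pics/wrist5.png')[100:300,200:440]
cv2.imwrite('pics/m5.png',cv2.hconcat([cv2.resize(a,(391,320)),cv2.resize(b,(384,320))]))"
```

```text
12.01 0.0643 [0.5628 0.3264 0.0657] [-1.34 -1.07 11.05] 0.0248
12.26 0.0636 [0.5628 0.3264 0.065 ] [-1.76 -1.25 11.77] 0.0245
12.51 0.0629 [0.5628 0.3264 0.0642] [-1.76 -0.97 10.55] 0.0249
12.76 0.0622 [0.5628 0.3264 0.0636] [-2.64 -1.48 11.  ] 0.0246
13.01 0.0615 [0.5628 0.3264 0.063 ] [-2.43 -1.59 12.4 ] 0.0247
13.26 0.0608 [0.5628 0.3264 0.0624] [-1.63 -1.91 12.38] 0.0247
13.51 0.0601 [0.5629 0.3264 0.0622] [-2.91 -1.97 15.8 ] 0.0244
13.76 0.0594 [0.563  0.3265 0.0622] [-4.66 -2.9  19.75] 0.0248
stop
```

View pics/m5.png

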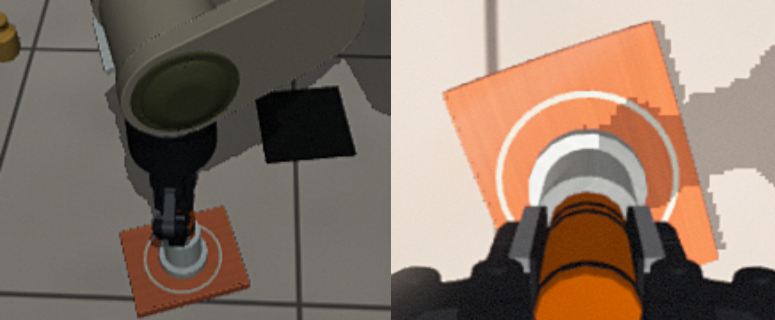

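The hard stop came at 14 mm travel (TCP 76.2 → 62.2 mm, force rising to 19.75 N), so the trip has snapped fully with no slip in the fingers. The foot is still inside the circle. Now I lift off and move over the pad.

```bash
python3 - <<'E'
from meas import *
M=np.array([.5623,.3263]); P=np.array([.439,.1505])
manip.move_l(np.array([*M,.078]),v=0.05)
manip.move_l(np.array([*M,.12]),v=0.12)
c=imaging.capture('wrist'); save(c,'wrist6')
manip.move_l(np.array([*P,.12]),v=0.2)
manip.wait(.1)
manip.move_l(np.array([*P,.076]),v=0.1)
manip.wait(.1)
o=manip.get_obs(); print(o['t'],o['tcp_pos'].round(4),o['ft_force'].round(2),o['finger_gap'])
c=imaging.capture('wrist'); save(c,'wrist7')
c=imaging.capture('side'); save(c,'side7')
E
python3 -c "
import cv2
a=cv2.imread('pics/side7.png')[220:400,240:460];b=cv2.imread('pics/wrist7.png')[100:300,200:440]
cv2.imwrite('pics/m7.png',cv2.hconcat([cv2.resize(a,(391,320)),cv2.resize(b,(384,320))]))"
```

```text
16.95 [0.4394 0.1506 0.0766] [-0.27 -0.51 -2.87] 0.024975094211612568
```

View pics/m7.png

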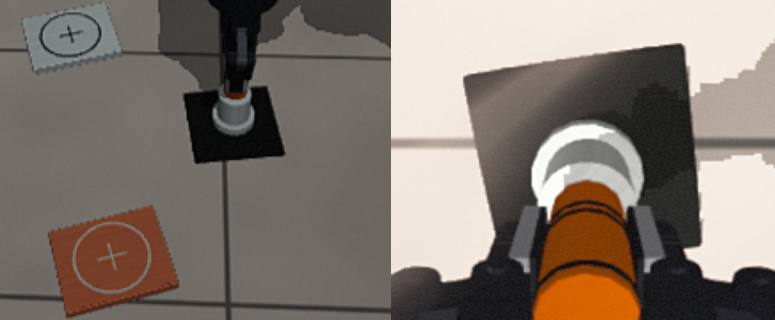

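The foot hovers over the middle of the black pad, the copper plate lies where it was, and the punch is upright. I lower gently to a light touch and release.

```bash
python3 - <<'E'
from meas import *
P=np.array([.439,.1505])
z=.072
manip.move_l(np.array([*P,z]),v=0.04); manip.wait(.15)
F0=-3.3
while z>.068:
    o=manip.get_obs(); F=o['ft_force']; print(round(o['t'],2),round(z,4),o['tcp_pos'].round(4),F.round(2))
    if F[2]>-1.0: break
    z-=.0005; manip.move_l(np.array([*P,z]),v=0.02)
gripper_to(0.06)
manip.wait(.2)
o=manip.get_obs(); print(round(o['t'],2),o['tcp_pos'].round(4),o['ft_force'].round(2),o['finger_gap'])
manip.move_l(np.array([*P,.2]),v=0.12)
manip.wait(.2)
o=manip.get_obs(); print(round(o['t'],2),o['tcp_pos'].round(4),o['ft_force'].round(2))
for n in ['side','top','wrist']:
    c=imaging.capture(n); save(c,n+'8')
    if n!='wrist':
        for A,ce,bb,mm in blob(masks(c)['orange'])[:6]: print(n,A,ce,fromdepth(c,*ce).round(3))
E
python3 -c "
import cv2
a=cv2.imread('pics/side8.png')[150:400,220:460];b=cv2.imread('pics/wrist8.png')[60:310,120:480]
cv2.imwrite('pics/m8.png',cv2.hconcat([cv2.resize(a,(307,320)),cv2.resize(b,(461,320))]))"
```

```text
17.45 0.072 [0.4391 0.1505 0.072 ] [ 0.49  0.44 -3.66]
17.7 0.0715 [0.439  0.1505 0.0715] [ 0.09  0.17 -3.41]
17.95 0.071 [0.439  0.1505 0.071 ] [-0.14 -0.63 -3.35]
18.2 0.0705 [0.439  0.1505 0.0705] [ 0.63  0.43 -2.96]
18.45 0.07 [0.4391 0.1505 0.0703] [-0.56 -0.8   2.25]
19.08 [0.439  0.1505 0.07  ] [-0.26  0.05 -0.67] 0.060016069626540484
20.52 [0.4389 0.1505 0.1996] [-0.49  0.02 -0.09]
side 1489 [302.4, 367.0] [0.562 0.333 0.013]
side 1100 [302.4, 364.5] [0.562 0.328 0.012]
side 108 [373.8, 250.6] [0.438 0.153 0.118]
side 51 [374.3, 262.8] [0.436 0.162 0.094]
side 24 [372.8, 274.2] [0.438 0.162 0.062]
top 582 [554.8, 342.0] [ 0.253 -0.485  0.024]
top 372 [145.1, 164.1] [0.603 0.333 0.01 ]
top 91 [147.0, 170.9] [0.588 0.328 0.012]
```

View pics/m8.png

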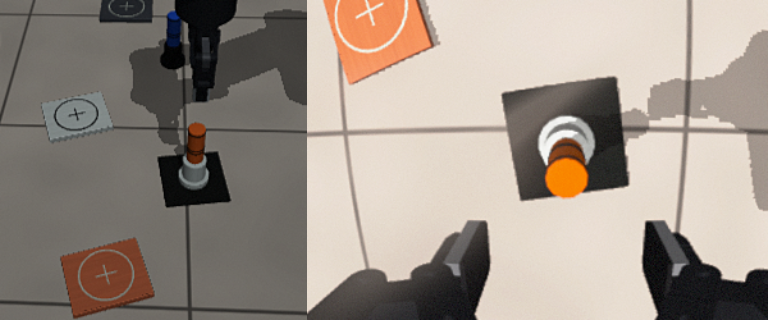

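The punch stands upright in the middle of the pad with its grip fully up and the gripper clear above it. The copper plate's centroid in the side view is unchanged at (302.4,364.5). I'm handing in.

```bash
python3 -c "
from h import *
print(manip.close_job()); print(manip.get_obs()['t'])"
```

```text
the job is handed in; nothing more can be done
None
the job is handed in; nothing more can be done
```

The punch was fired once, inside the circle on the copper plate, and now stands upright on the black pad. The job was handed in at about 21 s of the 35 s allowed.

- **Firing:** The force rose to about 11.5 N at 5 mm and stayed flat to about 13 mm. It then stiffened at the 14 mm stop, peaking at about 20 N. I could not read the trip joint itself, so that it fired is inferred from this force curve.
- **Placing:** The heaviest push on the pad was about 5.5 N, well below the roughly 11 N that trips the punch.
- **Last pictures:** The side and wrist views show the punch upright near the middle of the pad, with the grip fully up and the gripper clear above it. The copper plate's centroid in the side view was the same to 0.1 pixel before and after.
- **Checks that failed or disagreed:** Two foot-rim values from the wrist picture used a wrong pixel offset and were discarded. In the last top view the arm hid the punch and part of the copper plate, so that view confirmed nothing.

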